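Sign off three picks on the stock bins

TASK

Sign off three picks at the stock counter by pressing the white tally keys on the red bins with shut fingertips: first the key of the bin of hexagon nuts, then that of the long bolts, then that of the flat L-shaped corner plates, each pressed straight down lightly (well under 25 N) until it is down and stays down. Leave the key of the padlock bin up. Do not lift, tip or push the bins about, and leave everything else on the counter where it is.

Things in the scene. Friction and masses are not known exactly. Their poses are not given: they have to be found in the camera images.
- bin_nuts: loose red open stock bin (0.65 to 1 kg) holding six large hexagon nuts (41 mm across the corners, round dark holes). Bin walls 140 x 100 mm, 58 mm high; a grey key unit 46 x 70 mm, 56 mm high, is fixed to its front end, so the whole is about 186 mm long. Origin: on the underside, 20 mm from the middle of the walled part towards the key; x runs from the key end to the back along the bin, z up. The key's axis is at x = -73 mm, y = 0
- key_nuts_top (a point): centre of the top face of the round white key (36 mm across, flat) on the key unit of bin_nuts; 80 mm above the table when the key is up, 70 mm when fully down and let go, and the point moves with the key. The cap is springy: it gives up to 8 mm at 1.5 N per mm of its own accord and comes back when let go, so the key itself starts to move once the cap has given about 2 mm; the unit's top lies at 56 mm, a black collar round the key at 58 mm
- key_nuts (a joint): how far the key of bin_nuts (without the springy give of its cap) is pressed down, m: 0 up (as at the start), 0.010 fully down against its stop. It resists with about 3 N (a little more when pressed fast) and stays where it is left; it counts as pressed from 0.006
- bin_bolts: loose red open stock bin (0.65 to 1 kg) holding four long hexagon-head bolts lying side by side along the bin (86 mm long). Bin walls 140 x 100 mm, 58 mm high; a grey key unit 46 x 70 mm, 56 mm high, is fixed to its front end, so the whole is about 186 mm long. Origin: on the underside, 20 mm from the middle of the walled part towards the key; x runs from the key end to the back along the bin, z up. The key's axis is at x = -73 mm, y = 0
- key_bolts_top (a point): centre of the top face of the round white key (36 mm across, flat) on the key unit of bin_bolts; 80 mm above the table when the key is up, 70 mm when fully down and let go, and the point moves with the key. The cap is springy: it gives up to 8 mm at 1.5 N per mm of its own accord and comes back when let go, so the key itself starts to move once the cap has given about 2 mm; the unit's top lies at 56 mm, a black collar round the key at 58 mm
- key_bolts (a joint): how far the key of bin_bolts (without the springy give of its cap) is pressed down, m: 0 up (as at the start), 0.010 fully down against its stop. It resists with about 3 N (a little more when pressed fast) and stays where it is left; it counts as pressed from 0.006
- bin_corners: loose red open stock bin (0.65 to 1 kg) holding three flat L-shaped corner plates (legs about 55 mm long, 18 mm wide). Bin walls 140 x 100 mm, 58 mm high; a grey key unit 46 x 70 mm, 56 mm high, is fixed to its front end, so the whole is about 186 mm long. Origin: on the underside, 20 mm from the middle of the walled part towards the key; x runs from the key end to the back along the bin, z up. The key's axis is at x = -73 mm, y = 0
- key_corners_top (a point): centre of the top face of the round white key (36 mm across, flat) on the key unit of bin_corners; 80 mm above the table when the key is up, 70 mm when fully down and let go, and the point moves with the key. The cap is springy: it gives up to 8 mm at 1.5 N per mm of its own accord and comes back when let go, so the key itself starts to move once the cap has given about 2 mm; the unit's top lies at 56 mm, a black collar round the key at 58 mm
- key_corners (a joint): how far the key of bin_corners (without the springy give of its cap) is pressed down, m: 0 up (as at the start), 0.010 fully down against its stop. It resists with about 3 N (a little more when pressed fast) and stays where it is left; it counts as pressed from 0.006
- bin_locks: loose red open stock bin (0.65 to 1 kg) holding four padlocks lying flat (40 mm square-ish bodies with a round U shackle). Bin walls 140 x 100 mm, 58 mm high; a grey key unit 46 x 70 mm, 56 mm high, is fixed to its front end, so the whole is about 186 mm long. Origin: on the underside, 20 mm from the middle of the walled part towards the key; x runs from the key end to the back along the bin, z up. The key's axis is at x = -73 mm, y = 0
- key_locks_top (a point): centre of the top face of the round white key (36 mm across, flat) on the key unit of bin_locks; 80 mm above the table when the key is up, 70 mm when fully down and let go, and the point moves with the key. The cap is springy: it gives up to 8 mm at 1.5 N per mm of its own accord and comes back when let go, so the key itself starts to move once the cap has given about 2 mm; the unit's top lies at 56 mm, a black collar round the key at 58 mm
- key_locks (a joint): how far the key of bin_locks (without the springy give of its cap) is pressed down, m: 0 up (as at the start), 0.010 fully down against its stop. It resists with about 3 N (a little more when pressed fast) and stays where it is left; it counts as pressed from 0.006
- carton: bystander, loose: small brown carton, 50 x 36 x 55 mm high; leave it alone
- glue: bystander, loose: white closed bottle, 36 mm across, 85 mm high; leave it alone
- padlock: bystander, loose: single padlock lying on the table, 58 x 40 x 18 mm high; leave it alone
- screwdriver: bystander, loose: screwdriver lying on the table, about 0.2 m long; leave it alone
- tape: bystander, loose: hollow roll of pale tape lying flat, 90 mm across, 45 mm high; leave it alone
- mug: bystander, loose: white mug, 76 mm across, 90 mm high; leave it alone
- wrench: bystander, loose: wrench lying on the table, under 0.2 m long; leave it alone

How it is judged:
By the outcome, as a careful person would: the job done as asked, in the order asked, and still so for the second after the job is handed in, with the robot touching nothing.
It also fails if it takes over 48 s, if anything falls off the work surface, if the arm or the gripper's body presses on something with over 40 N, if the wrist force passes 120 N, or if a joint passes its speed limit or range.

ROBOT

A 6-joint arm with a two-finger parallel gripper is mounted at the origin on the work surface. World frame = base frame: x ahead of the robot, y to its left, z up, the work surface at z = 0. Lengths are in m, angles in rad, forces in N, time in s.
With the tool pointing down it reaches from about 0.35 to 0.875 m from the base axis. Payload 15.5 kg.
Tool frame: the origin (TCP) lies midway between the tips of the shut fingers; the grasp point (between the pads) lies 19 mm behind it; y points along the fingers, x is the direction in which the jaws open and shut, and the axes are right-handed (so a half turn about y gives the same grasp; the last joint's range is limited). The gripper opens to 85 mm and grips with 20 to 120 N. Pads are 22 mm wide; open, the fingers measure 114 mm over their backs; the gripper's body (76 mm by 85 mm) begins 54 mm behind the grasp point. The pads swing forward as they close: fully open they stand 13 mm farther back than shut.
Start: joints at [1.109, 0.494, 1.345, -0, 1.302, -0.096], TCP at [0.224, 0.583, 0.231] pointing down, gripper open.
Joint ranges: [-2.91, 2.91], [-0.82, 2.16], [0.22, 2.67], [-1.22, 4.37], [0.12, 2.79], [-3.08, 3.08]. Speed limits (rad/s): [1.89, 1.89, 2.57, 3.01, 3.01, 3.01].

INTERFACE

Orientations are given as a rotation vector (axis times angle).
In Python, from station import r gives the robot as it stands.
- The arm moves only by the tool servo_tool, never from a script. Its argument "steps" is a list of rows, each an object of numbers: "wx", "wy", "wz": the turn, a rotation vector about the tool's x, y, z in degrees; "dx", "dy", "dz": the shift along the tool's x, y, z in mm; "claw": the opening, from 0 (shut) to 1 (fully open). A call has 1 to 20 rows; each row shifts and turns the commanded pose from where the row before left it, along the tool's axes as they then stand; what a row does not reach is not made up. A row lasts 1/8 s, in which the tool goes at most 62.5 mm and 10.7 degrees, less where a joint would pass 70% of its speed; a pose out of reach is approached as far as the arm can. A call is refused whole if a number of a shift passes 62.5 or a number of a turn 10.7, either way. A call with a gripper value outside its range is refused whole. The fingers move at their own pace and stop on an object; "squeeze" is the grip in N (left out, the last holds). Time passes only in rows, so rows that do not move let the fingers close. It gives the time, the measured TCP pose, the force and the opening at its end, in the units of the state.
- r.read_state(): the state, without advancing time (a new reading comes with each control period).
- r.grab_frame(name): name is "side" or "top" or "wrist"; returns a dict with "frame" (420x560x3 uint8, blue, green, red), "intrinsics" (3x3 intrinsics, pixels), "view" (4x4, takes a point from world to camera coordinates). Camera axes: x right, y up, looking along -z (the intrinsics and any distortion apply to the point x, -y, -z); pixel columns grow to the right and rows downward; lengths in m; the calibration is good to about 2 mm. A picture is of the moment at which its call begins. There is no depth.
- r.sign_off(): hands the job in, once; it reports no verdict.
Trained networks look in a picture, given as the dict that the camera call returned (one of the last four; its "shot" number tells which), for a name from the list of things; names that differ only in an ending like _2 or _b are one class to them, and where a whole thing is asked for, a point or a joint stands for the part that bears it (a point fixed in the world has none). Each returns a list of dicts, best first, with "confidence" (0 to 1); they miss things now and then, are a little off and sometimes report something else, mostly with a low value. They report only what shows in the picture. A call takes as long as a camera call.
- r.outline_of(picture, label): "region" (420x560 bool, what is visible of it) and "box" ([left, top, right, bottom] in pixels, round what is visible of it).
The state is a dict: "time_s": time; "q": joint angles; "joint_vel": joint speeds; "effort": joint torques, N m; "ee_pos": TCP position; "eef_rot": TCP orientation; "contact_force": force on the tool from outside, world axes, zero at the start; "torque": the same for the moment, N m; "finger_gap": finger opening in m.
Only numpy, scipy, OpenCV 4.12 (cv2) and the standard library are available. Lean on these libraries where they do the work, as an engineer would, in place of code of your own. Each camera call takes 0.05 s, during which the arm holds its last target. There are 200 camera calls.

## Working session

There is one attempt and no reset: what is moved stays moved. The work goes in short steps, Python scripts to look and compute and a tool call to move; the robot and the scene stay as the last step left them, time stands still between calls to the robot, and variables do not carry over. Pictures are saved under pics/ and viewed, about 8 in all and at most 12, crops included, and the job is handed in when it is done.

Besides the shell and the picture viewer there is one more tool, called after "Emit:" as name(argument=value, ...), one argument or row to a line, values as JSON. servo_tool: Moves the arm, as the interface text tells. Its arguments: {"type":"object","properties":{"steps":{"type":"array"},"squeeze":{"type":"number"}},"required":["steps"]}

```bash
mkdir -p pics
python3 - <<'E'
from station import r
import cv2,numpy as np
s=r.read_state();print(s)
for n in("top","side"):
    f=r.grab_frame(n);cv2.imwrite(f"pics/{n}0.png",f["frame"]);print(n,f["intrinsics"].tolist(),np.round(f["view"],4).tolist(),f.keys())
    for l in("bin_nuts","bin_bolts","bin_corners","bin_locks"):
        print(l,[(round(d["confidence"],2),[int(v) for v in d["box"]]) for d in r.outline_of(f,l)])
E
```

```text
{'time_s': 0.0, 'q': array([ 1.10850618e+00,  4.94190986e-01,  1.34613549e+00, -3.00923664e-05,
        1.30251168e+00, -9.55063727e-02]), 'joint_vel': array([0.00039202, 0.0014437 , 0.00068678, 0.00061001, 0.00026174,
       0.00080084]), 'effort': array([-1.77260696e-03, -8.82101011e+01, -3.83884406e+01, -1.08586249e-05,
        9.67741449e-03, -3.74827482e-05]), 'ee_pos': array([0.22397966, 0.58309444, 0.23069393]), 'eef_rot': array([-1.36133007, -0.93411445,  0.93588944]), 'contact_force': array([ 0.23587324, -0.31010478,  0.26685357]), 'torque': array([-0.0567754 ,  0.01841288, -0.01394016]), 'finger_gap': 0.08551555595909624}
top [[509.34966784056485, 0.0, 273.88789790698775], [0.0, 509.34966784056485, 217.9723812170153], [0.0, 0.0, 1.0]] [[-0.0013, -0.9999, 0.0108, 0.0101], [0.9982, -0.0007, 0.0599, -0.6167], [-0.0598, 0.0108, 0.9981, -1.2269], [0.0, 0.0, 0.0, 1.0]] dict_keys(['frame', 'intrinsics', 'view', 'shot'])
bin_nuts [(0.61, [294, 207, 347, 289])]
bin_bolts [(0.74, [97, 218, 150, 305]), (0.41, [424, 285, 442, 300])]
bin_corners []
bin_locks [(0.7, [190, 214, 243, 292]), (0.23, [364, 236, 386, 262])]
side [[436.25538161315365, 0.0, 282.8031346529687], [0.0, 436.25538161315365, 202.56605222561626], [0.0, 0.0, 1.0]] [[-0.9858, -0.1678, 0.0112, 0.5875], [0.0949, -0.4998, 0.8609, -0.1371], [-0.1389, 0.8497, 0.5087, -1.0114], [0.0, 0.0, 0.0, 1.0]] dict_keys(['frame', 'intrinsics', 'view', 'shot'])
bin_nuts [(0.9, [267, 184, 347, 230])]
bin_bolts [(0.74, [241, 310, 353, 382])]
bin_corners [(0.81, [296, 145, 362, 179])]
bin_locks [(0.92, [258, 243, 349, 290]), (0.44, [243, 311, 354, 380])]
```

View pics/top0.png

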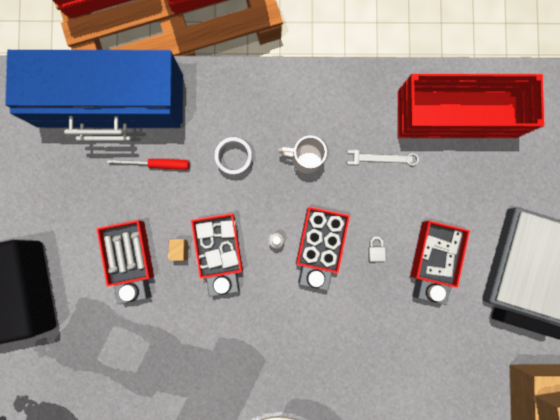

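View pics/side0.png

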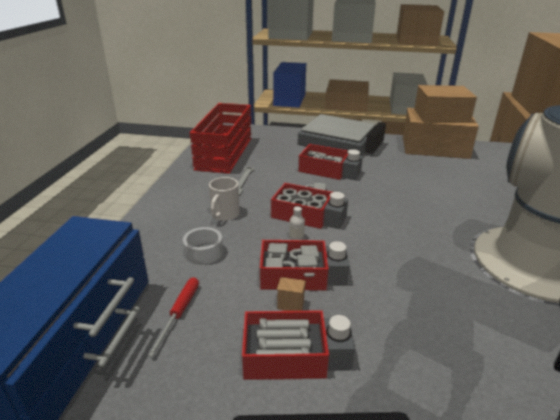

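Top view, left to right: bolts (key at 127,293), padlocks (221,286), nuts (316,279), corner plates (437,294). In the side view the same keys are at (340,324), (338,248), (337,199) and (354,155).

```bash
cat > h.py <<'E'
import cv2,numpy as np
from scipy.spatial.transform import Rotation as R
def P(f):
    V=np.array(f["view"]);return np.array(f["intrinsics"])@np.diag([1,-1,-1.])@V[:3]
def onplane(f,uv,z):
    M=P(f);H=np.c_[M[:,0],M[:,1],M[:,2]*z+M[:,3]];p=np.linalg.solve(H,[*uv,1]);return p[:2]/p[2]
def white(f,uv,w=14):
    u,v=map(int,uv);c=f["frame"][v-w:v+w+1,u-w:u+w+1].astype(int)
    m=((c.min(2)>max(c[w,w].min()-45,130))).astype(np.uint8)
    n,l,st,ce=cv2.connectedComponentsWithStats(m)
    k=l[w,w];return ce[k]+[u-w,v-w],st[k]
def tri(fs,uvs):
    A=[]
    for f,(u,v) in zip(fs,uvs):
        M=P(f);A+=[u*M[2]-M[0],v*M[2]-M[1]]
    p=np.linalg.svd(np.array(A))[2][-1];return p[:3]/p[3]
E
python3 - <<'E'
from station import r
from h import *
t=r.grab_frame("top");s=r.grab_frame("side")
K=dict(bolts=((127,293),(340,324)),locks=((221,286),(338,248)),nuts=((316,279),(337,199)),corners=((437,294),(354,155)))
for k,(a,b) in K.items():
    ca,sa=white(t,a);cb,sb=white(s,b,12)
    print(k,ca.round(1),sa,cb.round(1),sb,tri([t,s],[ca,cb]).round(4),onplane(t,ca,.08).round(4))
s=r.read_state();print(R.from_rotvec(s["eef_rot"]).as_matrix().round(3))
E
```

```text
bolts [126.3 292.7] [  6   6  16  16 190] [339.4 322.3] [  1   3  21  16 261] [0.441  0.3495 0.0793] [0.4414 0.3494]
locks [221. 285.] [  7   6  15  15 178] [337.3 245.7] [  3   5  17  10 131] [0.458  0.1322 0.0796] [0.4584 0.1322]
nuts [316.  278.5] [  7   6  15  16 182] [337.  199.7] [  0   0  25  25 536] [ 0.4715 -0.0883  0.0646] [ 0.473  -0.0868]
corners [437.6 292.9] [  7   6  16  15 182] [354.1 155.2] [  0   0  25  25 580] [ 0.437  -0.373   0.0654] [ 0.4393 -0.3681]
[[ 0.359 -0.    -0.933]
 [ 0.933  0.     0.359]
 [ 0.    -1.     0.   ]]
```

Emit:
servo_tool(
  steps=[
    {"claw": 0, "dx": -33.5, "dz": -29.6, "dy": 5},
    {"claw": 0, "dx": -33.5, "dz": -29.6, "dy": 5},
    {"claw": 0, "dx": -33.5, "dz": -29.6, "dy": 5},
    {"claw": 0, "dx": -33.5, "dz": -29.6, "dy": 5},
    {"claw": 0, "dx": -33.5, "dz": -29.6, "dy": 5},
    {"claw": 0, "dx": -33.5, "dz": -29.6, "dy": 5},
    {"claw": 0, "dx": -33.5, "dz": -29.6, "dy": 5},
    {"claw": 0, "dx": -33.5, "dz": -29.6, "dy": 5},
    {"claw": 0, "dx": -33.5, "dz": -29.6, "dy": 5},
    {"claw": 0, "dx": -33.5, "dz": -29.6, "dy": 5},
    {"claw": 0, "dx": -33.5, "dz": -29.6, "dy": 5},
    {"claw": 0, "dx": -33.5, "dz": -29.6, "dy": 5},
    {"claw": 0, "dx": -33.5, "dz": -29.6, "dy": 5},
    {"claw": 0, "dx": -33.5, "dz": -29.6, "dy": 5},
    {"claw": 0, "dx": -33.5, "dz": -29.6, "dy": 5},
    {"claw": 0, "dx": -33.5, "dz": -29.6, "dy": 5},
    {"claw": 0},
    {"claw": 0},
  ],
)

```text
invalid input
```

```bash
cat > look.py <<'E'
import sys
from station import r
from h import *
g=np.array([float(a) for a in sys.argv[1:3]]);tag=sys.argv[3]
s=r.read_state();Rm=R.from_rotvec(s["eef_rot"]).as_matrix();print(s["time_s"],s["ee_pos"].round(4),s["q"].round(2),s["contact_force"].round(2),Rm.round(3).tolist())
print("move mm (tool xyz) to goal at z .09:",(Rm.T@(np.r_[g,.09]-s["ee_pos"])*1e3).round(1))
f=r.grab_frame("wrist");im=f["frame"].copy()
a=np.linspace(0,6.283,40);M=P(f)
q=M@np.array([g[0]+.018*np.cos(a),g[1]+.018*np.sin(a),0*a+.08,0*a+1]);q=(q[:2]/q[2]).T
cv2.polylines(im,[q.astype(np.int32)],True,(0,255,0),1)
cv2.imwrite(f"pics/w_{tag}.png",im)
print(q.mean(0))
E
python3 look.py 0.473 -0.087 nuts
```

```text
0.6 [0.2242 0.5834 0.2313] [ 1.11  0.49  1.35  0.    1.3  -0.1 ] [ 0.04 -0.78  0.56] [[0.359, -0.0, -0.933], [0.933, 0.0, 0.359], [0.0, -1.0, 0.0]]
move mm (tool xyz) to goal at z .09: [-536.6  141.3 -472.8]
[-137.85453754  544.79527854]
```

View pics/w_nuts.png

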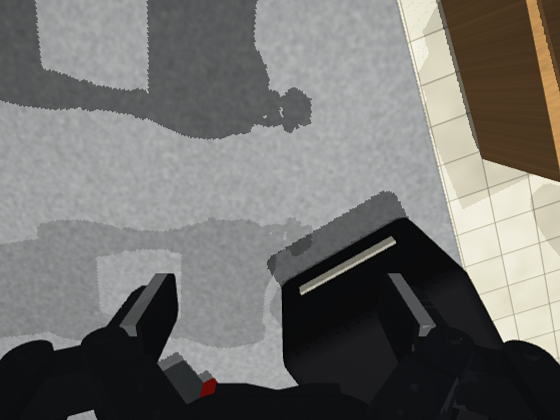

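The call was refused, perhaps because every row needs all its fields. The arm has not moved and the wrist picture (4 fields of fingers over bare table) shows nothing useful. I'll retry with full rows.

Emit:
servo_tool(
  steps=[
    {"wx": 0, "wy": 0, "wz": 0, "dx": -33.5, "dy": 5, "dz": -29.6, "claw": 0},
    {"wx": 0, "wy": 0, "wz": 0, "dx": -33.5, "dy": 5, "dz": -29.6, "claw": 0},
    {"wx": 0, "wy": 0, "wz": 0, "dx": -33.5, "dy": 5, "dz": -29.6, "claw": 0},
    {"wx": 0, "wy": 0, "wz": 0, "dx": -33.5, "dy": 5, "dz": -29.6, "claw": 0},
  ],
  squeeze=20,
)

```text
time_s: 1.15
ee_pos: [0.2869, 0.4146, 0.2113]
eef_rot: [-1.361, -0.935, 0.935]
contact_force: [0.9, -0.0, -0.8]
finger_gap: 0.0124
```

Emit:
servo_tool(
  steps=[
    {"wx": 0, "wy": 0, "wz": 0, "dx": -33.5, "dy": 5, "dz": -29.6, "claw": 0},
    {"wx": 0, "wy": 0, "wz": 0, "dx": -33.5, "dy": 5, "dz": -29.6, "claw": 0},
    {"wx": 0, "wy": 0, "wz": 0, "dx": -33.5, "dy": 5, "dz": -29.6, "claw": 0},
    {"wx": 0, "wy": 0, "wz": 0, "dx": -33.5, "dy": 5, "dz": -29.6, "claw": 0},
    {"wx": 0, "wy": 0, "wz": 0, "dx": -33.5, "dy": 5, "dz": -29.6, "claw": 0},
    {"wx": 0, "wy": 0, "wz": 0, "dx": -33.5, "dy": 5, "dz": -29.6, "claw": 0},
    {"wx": 0, "wy": 0, "wz": 0, "dx": -33.5, "dy": 5, "dz": -29.6, "claw": 0},
    {"wx": 0, "wy": 0, "wz": 0, "dx": -33.5, "dy": 5, "dz": -29.6, "claw": 0},
    {"wx": 0, "wy": 0, "wz": 0, "dx": -33.5, "dy": 5, "dz": -29.6, "claw": 0},
    {"wx": 0, "wy": 0, "wz": 0, "dx": -33.5, "dy": 5, "dz": -29.6, "claw": 0},
    {"wx": 0, "wy": 0, "wz": 0, "dx": -33.5, "dy": 5, "dz": -29.6, "claw": 0},
    {"wx": 0, "wy": 0, "wz": 0, "dx": -33.5, "dy": 5, "dz": -29.6, "claw": 0},
    {"wx": 0, "wy": 0, "wz": 0, "dx": 0, "dy": 0, "dz": 0, "claw": 0},
    {"wx": 0, "wy": 0, "wz": 0, "dx": 0, "dy": 0, "dz": 0, "claw": 0},
  ],
)

```text
time_s: 2.9
ee_pos: [0.4737, -0.0865, 0.1512]
eef_rot: [-1.36, -0.934, 0.935]
contact_force: [0.1, 1.1, 0.6]
finger_gap: -0.0002
```

```bash
python3 look.py 0.473 -0.087 nuts1
```

```text
2.9 [ 0.4737 -0.0865  0.1512] [-0.3   0.4   1.79  0.    0.95 -1.51] [0.14 1.06 0.63] [[0.359, -0.0, -0.933], [0.933, 0.0, 0.359], [0.0, -1.0, 0.001]]
move mm (tool xyz) to goal at z .09: [-0.7 61.2  0.4]
[275.57942772 222.03341049]
```

View pics/w_nuts1.png

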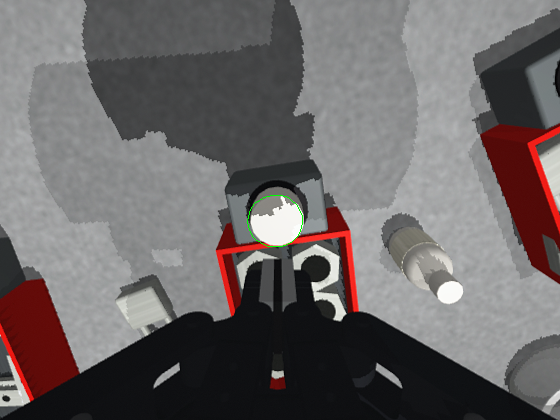

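The overlaid circle (centre 276,222) fits the white key of the nuts bin. Pressing: down to 0.085 quickly, then slowly to about 0.065.

Emit:
servo_tool(
  steps=[
    {"wx": 0, "wy": 0, "wz": 0, "dx": 0, "dy": 25, "dz": 0, "claw": 0},
    {"wx": 0, "wy": 0, "wz": 0, "dx": 0, "dy": 25, "dz": 0, "claw": 0},
    {"wx": 0, "wy": 0, "wz": 0, "dx": 0, "dy": 15, "dz": 0, "claw": 0},
    {"wx": 0, "wy": 0, "wz": 0, "dx": 0, "dy": 3, "dz": 0, "claw": 0},
    {"wx": 0, "wy": 0, "wz": 0, "dx": 0, "dy": 2, "dz": 0, "claw": 0},
    {"wx": 0, "wy": 0, "wz": 0, "dx": 0, "dy": 2, "dz": 0, "claw": 0},
    {"wx": 0, "wy": 0, "wz": 0, "dx": 0, "dy": 2, "dz": 0, "claw": 0},
    {"wx": 0, "wy": 0, "wz": 0, "dx": 0, "dy": 2, "dz": 0, "claw": 0},
    {"wx": 0, "wy": 0, "wz": 0, "dx": 0, "dy": 2, "dz": 0, "claw": 0},
    {"wx": 0, "wy": 0, "wz": 0, "dx": 0, "dy": 2, "dz": 0, "claw": 0},
    {"wx": 0, "wy": 0, "wz": 0, "dx": 0, "dy": 2, "dz": 0, "claw": 0},
    {"wx": 0, "wy": 0, "wz": 0, "dx": 0, "dy": 2, "dz": 0, "claw": 0},
    {"wx": 0, "wy": 0, "wz": 0, "dx": 0, "dy": 2, "dz": 0, "claw": 0},
    {"wx": 0, "wy": 0, "wz": 0, "dx": 0, "dy": 0, "dz": 0, "claw": 0},
    {"wx": 0, "wy": 0, "wz": 0, "dx": 0, "dy": 0, "dz": 0, "claw": 0},
  ],
)

```text
time_s: 4.82
ee_pos: [0.4742, -0.0868, 0.0653]
eef_rot: [-1.361, -0.935, 0.935]
contact_force: [1.4, 1.7, 7.4]
finger_gap: 0.0001
```

Emit:
servo_tool(
  steps=[
    {"wx": 0, "wy": 0, "wz": 0, "dx": 0, "dy": -10, "dz": 0, "claw": 0},
    {"wx": 0, "wy": 0, "wz": 0, "dx": 0, "dy": -25, "dz": 0, "claw": 0},
    {"wx": 0, "wy": 0, "wz": 0, "dx": 0, "dy": -30, "dz": 0, "claw": 0},
    {"wx": 0, "wy": 0, "wz": 0, "dx": 0, "dy": -20, "dz": 0, "claw": 0},
    {"wx": 0, "wy": 0, "wz": 0, "dx": 0, "dy": 0, "dz": 0, "claw": 0},
  ],
)

```text
time_s: 5.45
ee_pos: [0.4744, -0.087, 0.1516]
eef_rot: [-1.363, -0.936, 0.934]
contact_force: [-0.7, -0.3, 0.8]
finger_gap: -0.0
```

```bash
python3 look.py 0.473 -0.087 nuts2; python3 -c "
import cv2
cv2.imwrite('pics/cmp.png',cv2.hconcat([cv2.imread('pics/w_nuts%d.png'%i)[150:350,180:400] for i in (1,2)]))"
```

```text
5.45 [ 0.4744 -0.087   0.1516] [-0.31  0.4   1.79 -0.    0.95 -1.51] [-0.67 -0.29  0.76] [[0.359, 0.002, -0.933], [0.933, -0.001, 0.359], [-0.0, -1.0, -0.002]]
move mm (tool xyz) to goal at z .09: [-0.5 61.6  1.4]
[275.88042754 220.32573473]
```

View pics/cmp.png

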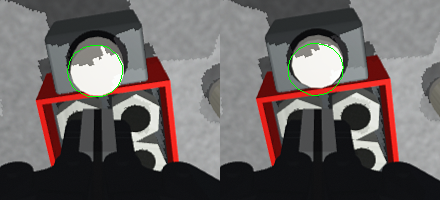

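The white key (right crop at about 317,65) now sits lower and smaller than the "up" circle, so it is down, and the bin hasn't moved. Next is the bolts key.

Emit:
servo_tool(
  steps=[
    {"wx": 0, "wy": 0, "wz": 0, "dx": 20, "dy": -2, "dz": 9.5, "claw": 0},
    {"wx": 0, "wy": 0, "wz": 0, "dx": 44, "dy": 0, "dz": 20.8, "claw": 0},
    {"wx": 0, "wy": 0, "wz": 0, "dx": 44, "dy": 0, "dz": 20.8, "claw": 0},
    {"wx": 0, "wy": 0, "wz": 0, "dx": 44, "dy": 0, "dz": 20.8, "claw": 0},
    {"wx": 0, "wy": 0, "wz": 0, "dx": 44, "dy": 0, "dz": 20.8, "claw": 0},
    {"wx": 0, "wy": 0, "wz": 0, "dx": 44, "dy": 0, "dz": 20.8, "claw": 0},
    {"wx": 0, "wy": 0, "wz": 0, "dx": 44, "dy": 0, "dz": 20.8, "claw": 0},
    {"wx": 0, "wy": 0, "wz": 0, "dx": 44, "dy": 0, "dz": 20.8, "claw": 0},
    {"wx": 0, "wy": 0, "wz": 0, "dx": 44, "dy": 0, "dz": 20.8, "claw": 0},
    {"wx": 0, "wy": 0, "wz": 0, "dx": 23, "dy": 2, "dz": 11.1, "claw": 0},
    {"wx": 0, "wy": 0, "wz": 0, "dx": 0, "dy": 0, "dz": 0, "claw": 0},
    {"wx": 0, "wy": 0, "wz": 0, "dx": 0, "dy": 0, "dz": 0, "claw": 0},
  ],
)

```text
time_s: 7.0
ee_pos: [0.4407, 0.3482, 0.1495]
eef_rot: [-1.361, -0.933, 0.936]
contact_force: [0.6, -0.2, 0.8]
finger_gap: -0.0001
```

```bash
python3 look.py 0.4412 0.3495 bolts1
```

```text
7.0 [0.4407 0.3482 0.1495] [ 0.56  0.5   1.6  -0.    1.04 -0.64] [ 0.64 -0.21  0.82] [[0.359, -0.001, -0.934], [0.934, -0.001, 0.359], [-0.002, -1.0, 0.001]]
move mm (tool xyz) to goal at z .09: [ 1.5 59.5 -0.1]
[279.05574521 223.64587315]
```

View pics/w_bolts1.png

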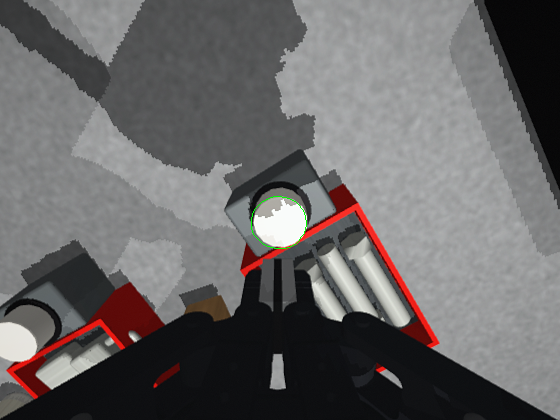

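The circle at (279,224) fits the key of the bolts bin, so I'll press it.

Emit:
servo_tool(
  steps=[
    {"wx": 0, "wy": 0, "wz": 0, "dx": 1.5, "dy": 25, "dz": 0, "claw": 0},
    {"wx": 0, "wy": 0, "wz": 0, "dx": 0, "dy": 25, "dz": 0, "claw": 0},
    {"wx": 0, "wy": 0, "wz": 0, "dx": 0, "dy": 14, "dz": 0, "claw": 0},
    {"wx": 0, "wy": 0, "wz": 0, "dx": 0, "dy": 3, "dz": 0, "claw": 0},
    {"wx": 0, "wy": 0, "wz": 0, "dx": 0, "dy": 2, "dz": 0, "claw": 0},
    {"wx": 0, "wy": 0, "wz": 0, "dx": 0, "dy": 2, "dz": 0, "claw": 0},
    {"wx": 0, "wy": 0, "wz": 0, "dx": 0, "dy": 2, "dz": 0, "claw": 0},
    {"wx": 0, "wy": 0, "wz": 0, "dx": 0, "dy": 2, "dz": 0, "claw": 0},
    {"wx": 0, "wy": 0, "wz": 0, "dx": 0, "dy": 2, "dz": 0, "claw": 0},
    {"wx": 0, "wy": 0, "wz": 0, "dx": 0, "dy": 2, "dz": 0, "claw": 0},
    {"wx": 0, "wy": 0, "wz": 0, "dx": 0, "dy": 2, "dz": 0, "claw": 0},
    {"wx": 0, "wy": 0, "wz": 0, "dx": 0, "dy": 2, "dz": 0, "claw": 0},
    {"wx": 0, "wy": 0, "wz": 0, "dx": 0, "dy": 2, "dz": 0, "claw": 0},
    {"wx": 0, "wy": 0, "wz": 0, "dx": 0, "dy": 0, "dz": 0, "claw": 0},
    {"wx": 0, "wy": 0, "wz": 0, "dx": 0, "dy": 0, "dz": 0, "claw": 0},
  ],
)

```text
time_s: 8.93
ee_pos: [0.4419, 0.3506, 0.0654]
eef_rot: [-1.361, -0.935, 0.934]
contact_force: [3.0, 0.9, 7.0]
finger_gap: -0.0004
```

Emit:
servo_tool(
  steps=[
    {"wx": 0, "wy": 0, "wz": 0, "dx": 0, "dy": -10, "dz": 0, "claw": 0},
    {"wx": 0, "wy": 0, "wz": 0, "dx": 0, "dy": -25, "dz": 0, "claw": 0},
    {"wx": 0, "wy": 0, "wz": 0, "dx": 0, "dy": -30, "dz": 0, "claw": 0},
    {"wx": 0, "wy": 0, "wz": 0, "dx": 0, "dy": -20, "dz": 0, "claw": 0},
    {"wx": 0, "wy": 0, "wz": 0, "dx": 0, "dy": 0, "dz": 0, "claw": 0},
  ],
)

```text
time_s: 9.55
ee_pos: [0.4418, 0.3506, 0.1516]
eef_rot: [-1.361, -0.936, 0.933]
contact_force: [-0.6, 0.1, 0.0]
finger_gap: 0.0003
```

```bash
python3 look.py 0.4412 0.3495 bolts2; python3 -c "
import cv2
cv2.imwrite('pics/cmp2.png',cv2.hconcat([cv2.imread('pics/w_bolts%d.png'%i)[150:350,180:400] for i in (1,2)]))"
```

```text
9.55 [0.4418 0.3506 0.1516] [ 0.56  0.5   1.59  0.    1.05 -0.64] [-0.59  0.14  0.03] [[0.359, 0.001, -0.933], [0.933, 0.001, 0.359], [0.001, -1.0, -0.001]]
move mm (tool xyz) to goal at z .09: [-1.4 61.6  0.2]
[274.4951075  222.00793502]
```

View pics/cmp2.png

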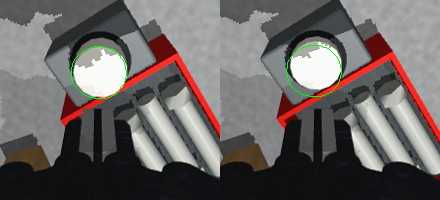

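The bolts key is down too: its cap at (313,65) in the right crop is smaller than the "up" circle. Now on to the corner plates.

Emit:
servo_tool(
  steps=[
    {"wx": 0, "wy": 0, "wz": 0, "dx": -22.4, "dy": 0, "dz": -8.5, "claw": 0},
    {"wx": 0, "wy": 0, "wz": 0, "dx": -44.8, "dy": 0, "dz": -17.05, "claw": 0},
    {"wx": 0, "wy": 0, "wz": 0, "dx": -44.8, "dy": 0, "dz": -17.05, "claw": 0},
    {"wx": 0, "wy": 0, "wz": 0, "dx": -44.8, "dy": 0, "dz": -17.05, "claw": 0},
    {"wx": 0, "wy": 0, "wz": 0, "dx": -44.8, "dy": 0, "dz": -17.05, "claw": 0},
    {"wx": 0, "wy": 0, "wz": 0, "dx": -44.8, "dy": 0, "dz": -17.05, "claw": 0},
    {"wx": 0, "wy": 0, "wz": 0, "dx": -44.8, "dy": 0, "dz": -17.05, "claw": 0},
    {"wx": 0, "wy": 0, "wz": 0, "dx": -44.8, "dy": 0, "dz": -17.05, "claw": 0},
    {"wx": 0, "wy": 0, "wz": 0, "dx": -44.8, "dy": 0, "dz": -17.05, "claw": 0},
    {"wx": 0, "wy": 0, "wz": 0, "dx": -44.8, "dy": 0, "dz": -17.05, "claw": 0},
    {"wx": 0, "wy": 0, "wz": 0, "dx": -44.8, "dy": 0, "dz": -17.05, "claw": 0},
    {"wx": 0, "wy": 0, "wz": 0, "dx": -44.8, "dy": 0, "dz": -17.05, "claw": 0},
    {"wx": 0, "wy": 0, "wz": 0, "dx": -44.8, "dy": 0, "dz": -17.05, "claw": 0},
    {"wx": 0, "wy": 0, "wz": 0, "dx": -44.8, "dy": 0, "dz": -17.05, "claw": 0},
    {"wx": 0, "wy": 0, "wz": 0, "dx": -44.8, "dy": 0, "dz": -17.05, "claw": 0},
    {"wx": 0, "wy": 0, "wz": 0, "dx": -22.4, "dy": 0, "dz": -8.5, "claw": 0},
    {"wx": 0, "wy": 0, "wz": 0, "dx": 0, "dy": 0, "dz": 0, "claw": 0},
    {"wx": 0, "wy": 0, "wz": 0, "dx": 0, "dy": 0, "dz": 0, "claw": 0},
  ],
)

```text
time_s: 11.85
ee_pos: [0.4387, -0.3673, 0.1498]
eef_rot: [-1.359, -0.935, 0.935]
contact_force: [-0.6, 1.2, 0.2]
finger_gap: 0.0
```

```bash
python3 look.py 0.4393 -0.3681 corners1
```

```text
11.85 [ 0.4387 -0.3673  0.1498] [-0.8   0.51  1.57  0.    1.06 -2.01] [-0.61  1.21  0.16] [[0.358, -0.001, -0.934], [0.934, 0.001, 0.358], [0.001, -1.0, 0.002]]
move mm (tool xyz) to goal at z .09: [-0.5 59.8 -0.9]
[275.79836337 224.74910067]
```

View pics/w_corners1.png

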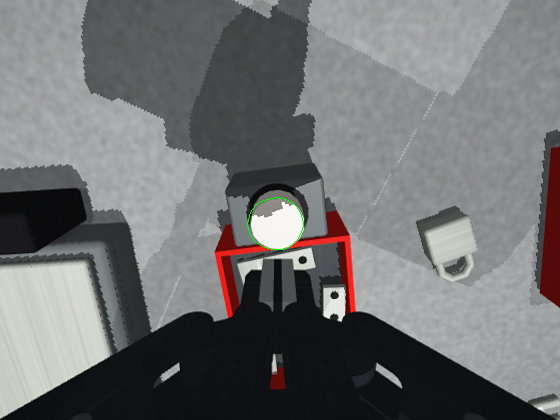

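The circle at (276,225) fits the key of the corner-plate bin, so I'll press it.

Emit:
servo_tool(
  steps=[
    {"wx": 0, "wy": 0, "wz": 0, "dx": 0, "dy": 25, "dz": 0, "claw": 0},
    {"wx": 0, "wy": 0, "wz": 0, "dx": 0, "dy": 25, "dz": 0, "claw": 0},
    {"wx": 0, "wy": 0, "wz": 0, "dx": 0, "dy": 14, "dz": 0, "claw": 0},
    {"wx": 0, "wy": 0, "wz": 0, "dx": 0, "dy": 3, "dz": 0, "claw": 0},
    {"wx": 0, "wy": 0, "wz": 0, "dx": 0, "dy": 2, "dz": 0, "claw": 0},
    {"wx": 0, "wy": 0, "wz": 0, "dx": 0, "dy": 2, "dz": 0, "claw": 0},
    {"wx": 0, "wy": 0, "wz": 0, "dx": 0, "dy": 2, "dz": 0, "claw": 0},
    {"wx": 0, "wy": 0, "wz": 0, "dx": 0, "dy": 2, "dz": 0, "claw": 0},
    {"wx": 0, "wy": 0, "wz": 0, "dx": 0, "dy": 2, "dz": 0, "claw": 0},
    {"wx": 0, "wy": 0, "wz": 0, "dx": 0, "dy": 2, "dz": 0, "claw": 0},
    {"wx": 0, "wy": 0, "wz": 0, "dx": 0, "dy": 2, "dz": 0, "claw": 0},
    {"wx": 0, "wy": 0, "wz": 0, "dx": 0, "dy": 2, "dz": 0, "claw": 0},
    {"wx": 0, "wy": 0, "wz": 0, "dx": 0, "dy": 2, "dz": 0, "claw": 0},
    {"wx": 0, "wy": 0, "wz": 0, "dx": 0, "dy": 0, "dz": 0, "claw": 0},
    {"wx": 0, "wy": 0, "wz": 0, "dx": 0, "dy": 0, "dz": 0, "claw": 0},
  ],
)

```text
time_s: 13.78
ee_pos: [0.4395, -0.3688, 0.0654]
eef_rot: [-1.361, -0.935, 0.935]
contact_force: [2.4, -1.0, 6.3]
finger_gap: 0.0
```

Emit:
servo_tool(
  steps=[
    {"wx": 0, "wy": 0, "wz": 0, "dx": 0, "dy": -10, "dz": 0, "claw": 0},
    {"wx": 0, "wy": 0, "wz": 0, "dx": 0, "dy": -25, "dz": 0, "claw": 0},
    {"wx": 0, "wy": 0, "wz": 0, "dx": 0, "dy": -30, "dz": 0, "claw": 0},
    {"wx": 0, "wy": 0, "wz": 0, "dx": 0, "dy": -20, "dz": 0, "claw": 0},
    {"wx": 0, "wy": 0, "wz": 0, "dx": 0, "dy": 0, "dz": 0, "claw": 0},
  ],
)

```text
time_s: 14.4
ee_pos: [0.4395, -0.3688, 0.1517]
eef_rot: [-1.363, -0.935, 0.935]
contact_force: [0.4, -0.4, -0.6]
finger_gap: -0.0002
```

```bash
python3 look.py 0.4393 -0.3681 corners2; python3 -c "
from station import r
import cv2
a=cv2.hconcat([cv2.imread('pics/w_corners%d.png'%i)[150:350,180:400] for i in (1,2)])
s=r.grab_frame('side')['frame']
b=cv2.hconcat([s[130:400,200:400]]);b=cv2.hconcat([cv2.imread('pics/side0.png')[130:400,200:400],b])
b=cv2.copyMakeBorder(b,0,0,0,40,cv2.BORDER_CONSTANT)
cv2.imwrite('pics/cmp3.png',cv2.vconcat([a,b]))"
```

```text
14.4 [ 0.4395 -0.3688  0.1517] [-0.8   0.51  1.57 -0.    1.06 -2.01] [ 0.43 -0.37 -0.6 ] [[0.359, 0.001, -0.933], [0.933, -0.001, 0.359], [-0.001, -1.0, -0.002]]
move mm (tool xyz) to goal at z .09: [ 0.6 61.7  0.6]
[277.63562546 221.52140943]
```

View pics/cmp3.png

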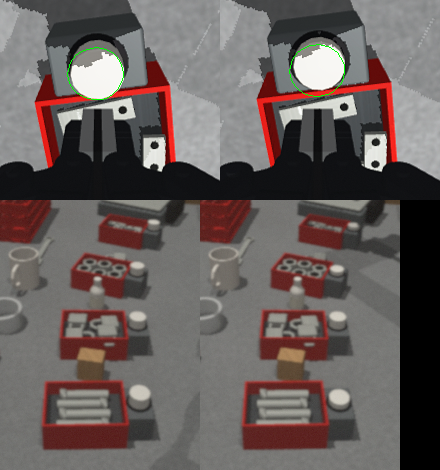

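The crops show the corner-plate key down (319,67). In the side view the nuts, bolts and corner keys are lower, the padlock key at (338,318) is still up, and nothing has shifted.

```bash
python3 -c "
from station import r
print(r.sign_off())"
```

```text
the job is handed in; nothing more can be done
None
```

I pressed the three tally keys in the order asked: hexagon nuts, long bolts, then corner plates. I used shut fingertips, pressing straight down slowly, and handed the job in with the arm clear. The last clock reading was 14.4 s.

- **Forces:** the upward force with each key held down was 7.4 N (nuts), 7.0 N (bolts) and 6.3 N (corners). That fits keys fully down against their stops with the cap squeezed a little. These are end-of-press readings; I did not record the force during the strokes.
- **Pictures after each press:** wrist views show all three keys lower and staying down. The last side view shows the padlock key still up and no visible shift of the bins or the other things in that part of the counter. The mug and tape are partly cut off there, and the screwdriver and wrench are mostly out of the crop.
- **Faults:** the first move call was refused whole because I had left fields out of its rows, and nothing moved. My two-view height check came to about 79 mm for the bolts and padlock keys. For the nuts and corner keys it gave only about 65 mm because the side-view pixel blobs were bad, so I used the 80 mm key height and confirmed those two positions with the wrist camera.

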